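Unstack the stained drawer front and its spacer

ROBOT

A 6-joint arm with a two-finger parallel gripper is mounted at the origin on the work surface. World frame = base frame: x ahead of the robot, y to its left, z up, the work surface at z = 0. Lengths are in mm, angles in rad, forces in N, time in s.
With the tool pointing down it reaches from about 350 to 875 mm from the base axis. Payload 15.5 kg.
Tool frame: the origin (TCP) lies at the very end of the fingers, on their centre line; the grasp point (between the pads) lies 19 mm behind it (bot.tcp_to_grasp is the distance from the TCP to the grasp point, in mm); y points along the fingers, x is the direction in which the jaws open and shut, and the axes are right-handed (so a half turn about y gives the same grasp; the last joint's range is limited). The gripper opens to 85 mm and grips with 20 to 120 N. Pads are 22 mm wide; open, the fingers measure 114 mm over their backs; the gripper's body (76 mm by 85 mm) begins 54 mm behind the grasp point. The pads swing forward as they close: fully open they stand 13 mm farther back than shut.
Start: joints at [1.161, 0.494, 1.345, -0, 1.302, -0.096], TCP at [192.917, 594.482, 231.277] pointing down, gripper open.
Joint ranges: [-2.91, 2.91], [-0.82, 2.16], [0.22, 2.67], [-1.22, 4.37], [0.12, 2.79], [-3.08, 3.08]. Speed limits (rad/s): [1.89, 1.89, 2.57, 3.01, 3.01, 3.01].

INTERFACE

Orientations are given as a 3x3 rotation matrix whose columns are the frame's x, y, z axes.
In Python, from rig import bot, imaging gives the robot as it stands.
- The arm moves only by the shell command python3 -m handwheel 'ROWS' [OPENING] [FORCE]. ROWS is JSON, a list of rows, each a list of 2 entries, a list of its own where there are three numbers: the shift along the tool's x, y, z in cm, then the turn about the tool's y in rad. In form: [[[tx, ty, tz], twist], ...]. A call has 1 to 20 rows; each row shifts and turns the commanded pose from where the row before left it, along the tool's axes as they then stand; what a row does not reach is not made up. A row lasts 1/10 s, in which the tool goes at most 50 mm and 8.59 degrees, less where a joint would pass 70% of its speed; a pose out of reach is approached as far as the arm can. A call with a gripper value outside its range is refused whole. OPENING is the finger opening in cm, from 0 to 8.54, set as the call begins (- or left out, the last holds). The fingers move at their own pace and stop on an object; FORCE is the grip in N (left out, the last holds). Time passes only in rows, so rows that do not move let the fingers close. It gives the time, the measured TCP pose, the force and the opening at its end, in the units of the state.
- bot.sense(): the state, without advancing time (a new reading comes with each control period).
- imaging.camera(name): name is "scene" or "top" or "wrist"; returns a dict with "img" (400x640x3 uint8, red, green, blue), "range_z" (400x640 float32, mm along the optical axis (not along the pixel's ray), 0 where there is no reading), "K" (3x3 intrinsics, pixels), "R" (3x3) and "t" (3): a world point X has camera coordinates R X + t; the wrist camera has in their place "T_tool_cam" (4x4, takes a point from camera to tool coordinates, whose origin is the TCP and whose axes are the tool frame's). Camera axes: x right, y down, z forward; pixel columns grow to the right and rows downward; lengths in mm; the calibration is good to about 2 mm. A picture is of the moment at which its call begins: read the wrist's pose just before it.
- bot.job_done(): hands the job in, once; it reports no verdict.
The state is a dict: "time_s": time; "joints": joint angles; "dq": joint speeds; "joint_torque": joint torques, N m; "ee_pos": TCP position; "tcp_rot": TCP orientation; "force": force on the tool from outside, world axes, zero at the start; "ft_torque": the same for the moment, N m; "finger_gap": opening from 0.0 (shut) to 1.0 (fully open).
Only numpy, scipy, OpenCV 4.12 (cv2) and the standard library are available. Lean on these libraries where they do the work, as an engineer would, in place of code of your own. Each camera call takes 0.05 s, during which the arm holds its last target.

TASK

Two red drawer fronts are stacked with a pale plywood spacer plate between them. Lay the top front in the middle of the blue felt mat, lengthwise and face up, then take the spacer off the lower front and set it squarely on top of the pile of pale spacers. Set things down rather than dropping them, and do not shove the pile along.

Things in the scene. Friction and masses are not known exactly. Their poses are not given: they have to be found in the camera images.
- top_front: Top drawer front of the stack: a flat board stained red, 170 mm long (its x axis), 50 mm wide (its y axis), 18 mm thick, about 0.11 kg, with a small flush brass inlay in the middle of its upper face. Origin: centre of its underside; z points up. It lies loose on the spacer, about 34 mm above the bench, and overhangs the spacer by about 25 mm at each end; the long sides of the stack are nearly flush (to about 5 mm).
- spacer: Spacer plate to be moved: pale birch plywood, 120 mm long (x axis), 50 mm wide (y axis), 16 mm thick, about 0.07 kg. Origin: centre of its underside; z points up. It lies loose between the top front and the lower front. The lower front is an identical red board, 18 mm thick, lying loose on the bench at the bottom of the stack.
- pile: Uppermost plate of the pile of pale spacers: two loose plywood plates, each the same size as the spacer (120 x 50 x 16 mm), one on the other on the bench, so the top of the pile is 32 mm above the bench. Origin: centre of the underside of the upper plate (16 mm above the bench); x along its length, y across, z up. A similar pair of black plates lying nearby is offcuts, not spacers.
- mat: Blue felt mat fixed flat on the bench: 260 mm long (x axis), 150 mm wide (y axis), 3 mm thick. Origin: centre of its underside, at bench height.

How it is judged (in metres and radians):
On the way:
1. the top drawer front lies released in the middle of the blue mat, lengthwise and face up (x of top_front in the frame of mat between -0.03 and 0.03 m and y of top_front in the frame of mat between -0.03 and 0.03 m and z of top_front in the frame of mat below 0.008 m and angle between the x axis of top_front and the x axis of mat, either way round below 0.2 rad and angle between top_front's own z axis and vertical below 0.1 rad and linear speed of top_front below 0.02 m/s and contact force between the fingers and top_front below 0.05 N), for 0.2 s.
At the end, for the whole second after the job is handed in: Top front flat, face up, at rest on the mat: centre within 30 mm of the mat's along and across, lengths within 0.2 rad. Spacer flat, at rest on the pile's upper plate: centre within 20 mm each way, lengths within 0.2 rad. Pile's upper plate still on its pile, moved under 30 mm. All released (all of step 1 and x of spacer in the frame of pile between -0.02 and 0.02 m and y of spacer in the frame of pile between -0.02 and 0.02 m and z of spacer in the frame of pile between 0.012 and 0.02 m and angle between the x axis of spacer and the x axis of pile, either way round below 0.2 rad and angle between each of spacer, pile's own z axis and vertical below 0.1 rad and height (world z) of pile above 0.012 m and distance of pile from where it was at the start of the episode below 0.03 m and linear speed of spacer below 0.02 m/s and contact force between the fingers and spacer below 0.05 N); the robot touches nothing.
It fails at once if the drawer front is dropped (falls freely faster than 0.7 m/s) (contact force between the fingers and top_front below 0.05 N and linear speed of top_front above 0.7 m/s).
It fails at once if the spacer is dropped (falls freely faster than 0.7 m/s) (contact force between the fingers and spacer below 0.05 N and linear speed of spacer above 0.7 m/s).
It also fails if it takes over 64 s, if anything falls off the work surface, if the arm or the gripper's body presses on something with over 40 N, if the wrist force passes 120 N, or if a joint passes its speed limit or range.

## Working session

There is one attempt and no reset: what is moved stays moved. The work goes in short steps, Python scripts to look and compute and a shell command to move; the robot and the scene stay as the last step left them, time stands still between calls to the robot, and variables do not carry over. Pictures are saved under pics/ and viewed, and the job is handed in when it is done.

```bash
mkdir -p pics; ls
python3 - <<'E'
from rig import bot, imaging
import cv2, numpy as np
s=bot.sense()
print(s)
for n in ("scene","top","wrist"):
    c=imaging.camera(n); cv2.imwrite(f"pics/{n}0.png",c["img"][...,::-1]); np.savez(f"pics/{n}0.npz",**c)
    print(n,c["K"].tolist(),c.get("R"),c.get("t"),c.get("T_tool_cam"))
E
```

```text
pics
{'time_s': 0.0, 'joints': array([ 1.16147497e+00,  4.94195711e-01,  1.34617904e+00,  3.35722427e-05,
        1.30247289e+00, -9.54948045e-02]), 'dq': array([ 0.00032814, -0.00157848,  0.00051578,  0.00033574,  0.00068992,
        0.00038252]), 'joint_torque': array([ 4.01100086e-03, -8.82159734e+01, -3.83894241e+01,  3.13931550e-04,
        9.65487765e-03, -1.28689799e-04]), 'ee_pos': array([192.77084598, 594.13300922, 230.67622741]), 'tcp_rot': array([[ 3.08708703e-01, -5.29166024e-04, -9.51156484e-01],
       [ 9.51155815e-01, -1.13843287e-03,  3.08709119e-01],
       [-1.24618618e-03, -9.99999212e-01,  1.51875207e-04]]), 'force': array([ 0.21019005, -0.08668403, -0.51953768]), 'ft_torque': array([ 0.01585253,  0.01239781, -0.01802345]), 'finger_gap': 0.9959244897875601}
scene [[368.41586516335997, 0.0, 321.31587489261665], [0.0, 368.41586516335997, 202.12290867619734], [0.0, 0.0, 1.0]] [[ 0.84828821  0.52947608 -0.00788647]
 [ 0.36406359 -0.59396191 -0.71740292]
 [-0.38453194  0.60569326 -0.69661385]] [-436.38146056 -163.64089096 1077.68929301] None
top [[370.0858171615311, 0.0, 315.6407200715297], [0.0, 370.0858171615311, 195.91871006533455], [0.0, 0.0, 1.0]] [[-0.0101188  -0.99972858 -0.02098522]
 [-0.98486734  0.0135951  -0.17277584]
 [ 0.17301424  0.01891938 -0.98473759]] [ 24.37059896 513.82120502 760.66920811] None
wrist [[304.02392564159595, 0.0, 323.14033870817855], [0.0, 304.02392564159595, 198.38731360192656], [0.0, 0.0, 1.0]] None None [[ 9.99999918e-01 -3.73488005e-04  1.57513451e-04  9.73841872e-02]
 [-2.51446186e-04 -2.66786905e-01  9.63755511e-01 -1.43224727e+02]
 [-3.17928596e-04 -9.63755471e-01 -2.66786977e-01  6.65190411e+01]
 [ 0.00000000e+00  0.00000000e+00  0.00000000e+00  1.00000000e+00]]
```

View pics/scene0.png

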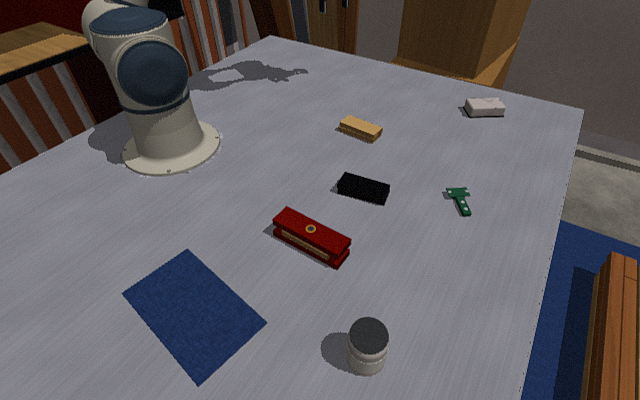

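View pics/top0.png

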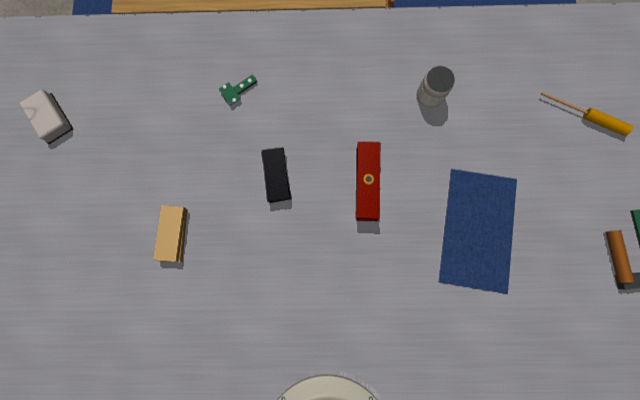

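View pics/wrist0.png

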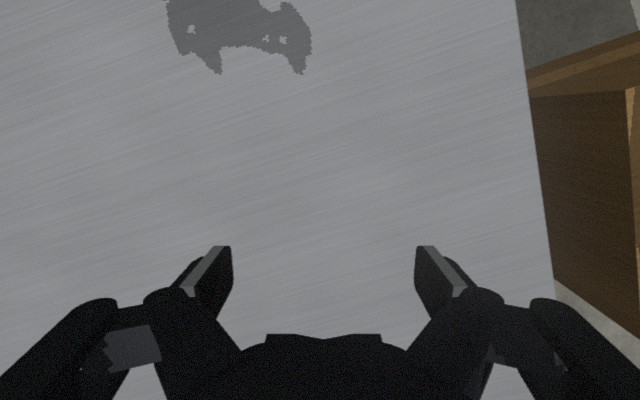

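The scene view shows the red stack at about (311,237), the mat at (195,315), the pale pile at (360,130) and the black decoy at (363,188). In the top view they are at (369,181), (478,231), (171,234) and (277,175). Next I'll measure the poses.

```bash
cat > h.py <<'E'
import numpy as np, cv2
from scipy import ndimage
def cloud(c):
    z=c["range_z"].astype(float); v,u=np.mgrid[:400,:640]; K=c["K"]
    P=np.stack([(u-K[0,2])*z/K[0,0],(v-K[1,2])*z/K[1,1],z],-1)
    if "T_tool_cam" in c: 
        return P,z>0
    return (P-c["t"])@c["R"],z>0
def masks(img):
    h=cv2.cvtColor(np.ascontiguousarray(img),cv2.COLOR_RGB2HSV); H,S,V=[h[...,i].astype(int) for i in range(3)]
    return dict(red=((H<6)|(H>174))&(S>150)&(V>60),blue=(H>100)&(H<125)&(S>120)&(V>40),pale=(H>12)&(H<25)&(S>60)&(V>120))
def rect(X):
    (c,(w,h),a)=cv2.minAreaRect(X[:,:2].astype(np.float32))
    if w<h: w,h,a=h,w,a+90
    a=(a+90)%180-90
    return np.round(c,1),round(w,1),round(h,1),round(np.radians(a),3)
E
python3 - <<'E'
from h import *
for n in ("top","scene"):
    c=dict(np.load(f"pics/{n}0.npz")); P,ok=cloud(c)
    for k,m in masks(c["img"]).items():
        lab,N=ndimage.label(m&ok)
        for i in range(1,N+1):
            q=lab==i
            if q.sum()<150: continue
            X=P[q]; 
            if X[:,0].max()>900: continue
            zt=np.percentile(X[:,2],90)
            zz={ 'red':52,'blue':3,'pale':32}[k]
            T=X[np.abs(X[:,2]-zz)<5]
            print(n,k,q.sum(),"z pct",np.percentile(X[:,2],[5,50,95]).round(1), len(T)>20 and rect(T), X.mean(0).round(0))
E
```

```text
top red 1600 z pct [49.3 52.  54.3] (array([548.7, -95.7]), 168.5, 48.9, np.float64(-0.047)) [546. -95.  52.]
top blue 7577 z pct [0.4 2.8 5.2] (array([ 441.2, -344.3]), 256.9, 148.6, np.float64(-0.181)) [ 437. -344.    3.]
top pale 429 z pct [21.5 26.4 29.2] (array([ 684.1, -652.9]), 96.5, 18.0, np.float64(1.108)) [ 682. -654.   26.]
top pale 1226 z pct [29.8 32.  34.2] (array([439.6, 343.6]), 119.2, 50.8, np.float64(-0.098)) [438. 344.  32.]
top pale 357 z pct [23.7 26.8 29.2] (array([ 379. , -632.3]), 106.6, 14.2, np.float64(0.104)) [ 378. -633.   27.]
scene red 1338 z pct [50.6 52.3 54. ] (array([548.8, -96.4]), 169.7, 51.5, np.float64(-0.055)) [552. -97.  52.]
scene blue 9783 z pct [1.5 3.3 4.9] (array([ 438.8, -344.1]), 263.1, 149.6, np.float64(-0.177)) [ 451. -351.    3.]
scene pale 1395 z pct [130.7 132.3 133.8] False [-643.   40.  132.]
scene pale 480 z pct [-86.9 -84.1 -81.2] False [ 646. 1205.  -84.]
scene pale 376 z pct [29.9 32.1 34.1] (array([438.5, 343.8]), 121.8, 51.4, np.float64(-0.095)) [438. 345.  31.]
```

```bash
python3 -m handwheel '[[[-3.2,0,-3.24],0],[[-3.2,0,-3.24],0],[[-3.2,0,-3.24],0],[[-3.2,0,-3.24],0],[[-3.2,0,-3.24],0],[[-3.2,0,-3.24],0],[[-3.2,0,-3.24],0],[[-3.2,0,-3.24],0],[[-3.2,0,-3.24],0],[[-3.2,0,-3.24],0],[[-3.2,0,-3.24],0],[[-3.2,0,-3.24],0],[[-3.2,0,-3.24],0],[[-3.2,0,-3.24],0],[[-3.2,0,-3.24],0],[[-3.2,0,-3.24],0],[[-3.2,0,-3.24],0],[[0,0,0],-0.13],[[0,0,0],-0.13],[[0,0,0],0]]' 8.5 40
```

```text
time_s: 2.15
ee_pos: [548.8, -93.3, 231.0]
tcp_rot: [[0.052, -0.001, -0.999], [0.999, 0.0, 0.052], [0.0, -1.0, 0.001]]
force: [-0.2, -0.1, 0.0]
finger_gap: 0.993
```

```bash
cat > w.py <<'E'
import sys
from h import *
from rig import bot, imaging
def wristcloud():
    s=bot.sense(); c=imaging.camera("wrist"); P,ok=cloud(c); T=c["T_tool_cam"]
    X=P@T[:3,:3].T+T[:3,3]; W=X@s["tcp_rot"].T+s["ee_pos"]
    return s,c,X,W,ok
def snap(name,n):
    c=imaging.camera(n); cv2.imwrite(f"pics/{name}.png",c["img"][...,::-1]); return c
E
python3 - <<'E'
from w import *
s,c,X,W,ok=wristcloud()
cv2.imwrite("pics/w1.png",c["img"][...,::-1])
m=masks(c["img"])["red"]&ok
T=W[m&(abs(W[...,2]-52)<5)]; print(T.mean(0),rect(T), s["ee_pos"])
E
```

```text
[534.9619605  -97.82175766  52.66911385] (array([547.9, -97.1]), 167.4, 47.7, np.float64(-0.053)) [548.76204632 -93.28447434 230.96027443]
```

View pics/w1.png

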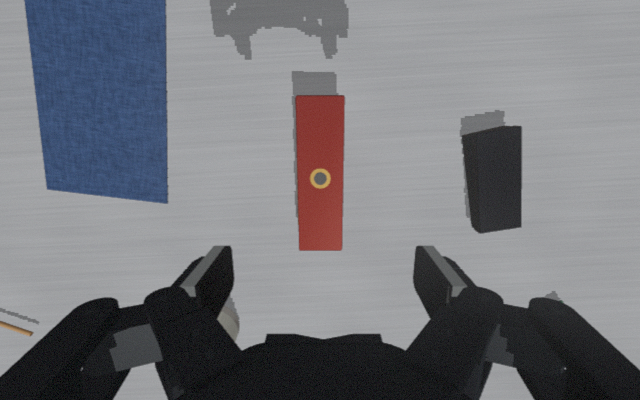

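The wrist view shows the board centred at (320,178) with the inlay up, and its pose agrees with the other cameras. I'll descend to TCP z≈34 and close.

```bash
python3 -m handwheel '[[[-0.3,3,0],0],[[0,4,0],0],[[0,4,0],0],[[0,4,0],0],[[0,3,0],0],[[0,1.2,0],0],[[0,0.5,0],0],[[0,0,0],0],[[0,0,0],0]]'; python3 -m handwheel '[[[0,0,0],0],[[0,0,0],0],[[0,0,0],0],[[0,0,0],0],[[0,0,0],0],[[0,0,0],0],[[0,0,0],0],[[0,0,0],0]]' 4.0 40
python3 - <<'E'
from w import *
s,c,X,W,ok=wristcloud()
cv2.imwrite("pics/w2.png",c["img"][...,::-1])
for u,v in ((240,250),(250,250),(260,250),(380,250),(390,250),(400,250)): print(u,v,X[v,u].round(1))
snap("s2","scene")
E
```

```text
time_s: 3.1
ee_pos: [549.6, -96.1, 35.6]
tcp_rot: [[0.054, 0.002, -0.999], [0.999, -0.001, 0.054], [-0.0, -1.0, -0.002]]
force: [-0.1, -0.0, 0.3]
finger_gap: 1.0
time_s: 3.9
ee_pos: [549.1, -96.0, 35.1]
tcp_rot: [[0.054, 0.001, -0.999], [0.999, -0.0, 0.054], [-0.0, -1.0, -0.001]]
force: [-2.5, 0.5, 11.8]
finger_gap: 0.575
240 250 [-53.   34.4 -16.7]
250 250 [-33.8 -14.6   6.2]
260 250 [-27.6 -21.7   9.6]
380 250 [ 24.4 -22.7  10. ]
390 250 [ 28.9 -22.    9.7]
400 250 [ 35.5 -13.7   5.8]
```

View pics/w2.png

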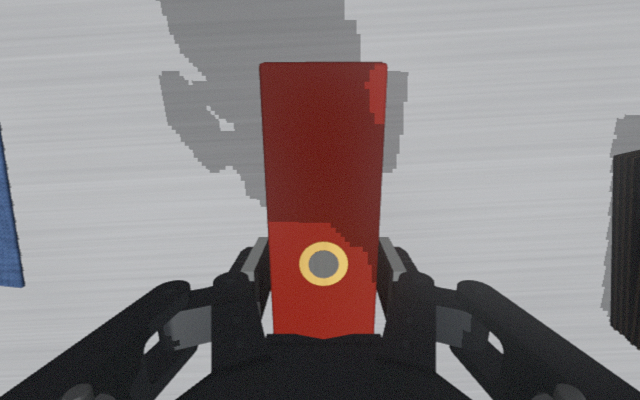

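View pics/s2.png

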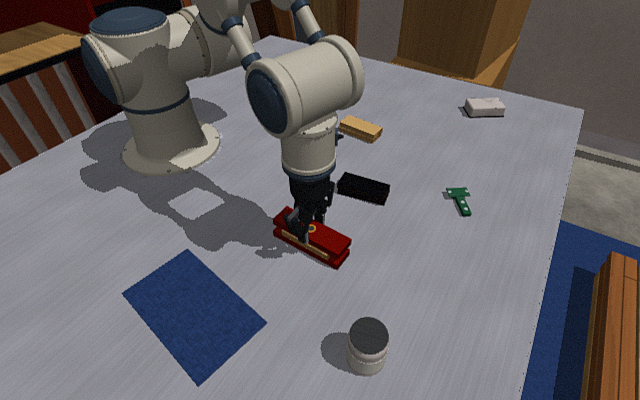

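The jaws are closed on the board: the opening is 49 mm and the inlay lies between the pads. I'll lift a little and check that only the top board came up.

```bash
python3 -m handwheel '[[[0,-0.5,0],0],[[0,-1,0],0],[[0,-1.5,0],0],[[0,-1.5,0],0],[[0,0,0],0],[[0,0,0],0]]';  python3 - <<'E'
from w import *
c=snap("s3","scene"); cv2.imwrite("pics/s3c.png",cv2.resize(c["img"][180:290,230:400,::-1],None,fx=4,fy=4))
s,c,X,W,ok=wristcloud(); cv2.imwrite("pics/w3.png",c["img"][...,::-1])
E
```

```text
time_s: 4.6
ee_pos: [548.9, -96.0, 79.5]
tcp_rot: [[0.054, 0.001, -0.999], [0.999, -0.0, 0.054], [-0.0, -1.0, -0.001]]
force: [0.3, -0.1, -1.4]
finger_gap: 0.57
```

View pics/s3c.png

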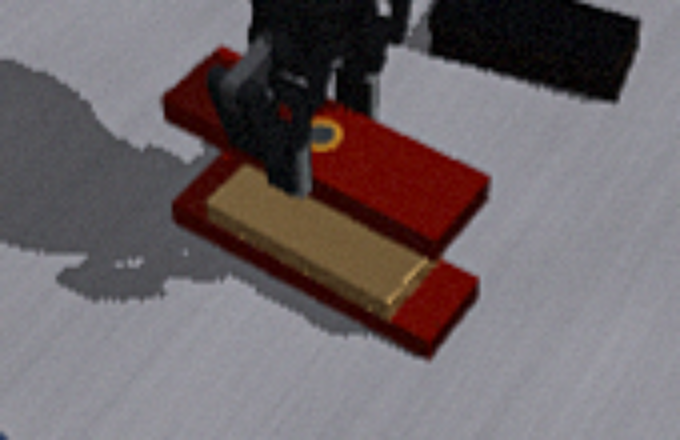

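View pics/w3.png

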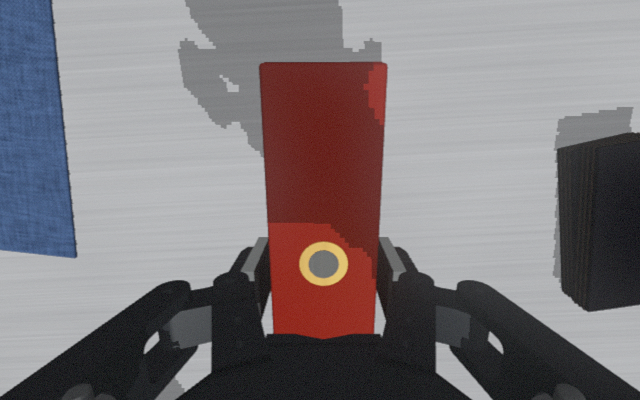

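Only the top front came up; the spacer stayed on the lower front. I'll carry the board over to the mat.

```bash
python3 -m handwheel '[[[0,-2,0],0],[[0,-2,0],0],[[-2.5,0,0.95],0],[[-3.5,0,1.3],0],[[-3.5,0,1.3],0],[[-3.5,0,1.3],0],[[-3.5,0,1.3],0],[[-3.5,0,1.3],0],[[-3.0,0,1.1],0],[[-2.36,0,1.0],0],[[0,0,0],0.065],[[0,0,0],0.065],[[0,0,0],0],[[0,0,0],0]]';  python3 - <<'E'
from w import *
s,c,X,W,ok=wristcloud(); cv2.imwrite("pics/w4.png",c["img"][...,::-1])
m=masks(c["img"]); T=W[m["red"]&ok&(c["range_z"]>50)]; print(rect(T),T[:,2].mean()-s["ee_pos"][2], np.percentile(T[:,2],[5,95]))
print(s["ee_pos"])
c=snap("t4","top"); P,ok=cloud(c); m=masks(c["img"])["red"]&ok; T=P[m]; T=T[T[:,2]>60]; T=T[T[:,0]<700]; print(len(T),rect(T),T[:,2].mean())
E
```

```text
time_s: 6.1
ee_pos: [439.6, -343.8, 118.8]
tcp_rot: [[0.181, -0.001, -0.984], [0.984, 0.001, 0.181], [0.001, -1.0, 0.001]]
force: [0.4, -0.9, -1.4]
finger_gap: 0.576
(array([ 494. , -216.7]), 367.5, 166.2, np.float64(1.127)) 12.027158343027367 [134.55805321 137.25833536]
[ 439.56110063 -343.8031939   118.76576864]
729 (array([ 485.2, -339.6]), 98.9, 59.5, np.float64(-0.663)) 137.29476350271204
```

View pics/t4.png

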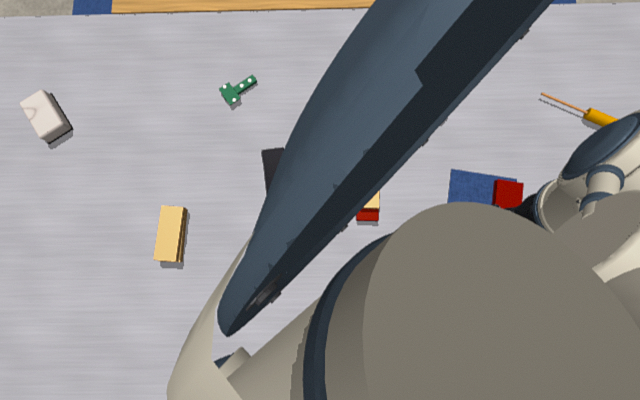

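View pics/w4.png

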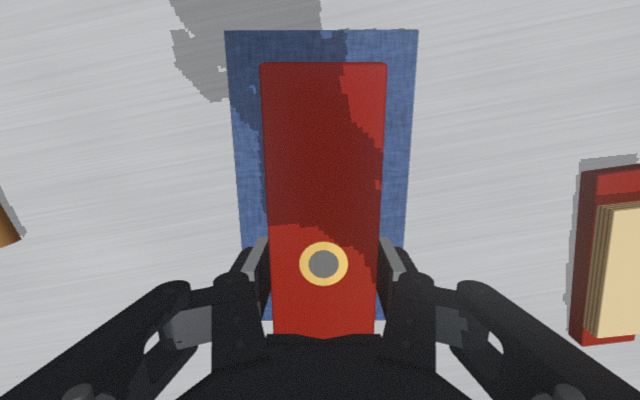

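The board is aligned over the mat, with its top at TCP+17 mm. I'll lower it.

```bash
python3 -m handwheel '[[[0,2,0],0],[[0,3.5,0],0],[[0,3,0],0],[[0,1.5,0],0],[[0,0.5,0],0],[[0,0.2,0],0],[[0,0.2,0],0],[[0,0.1,0],0],[[0,0,0],0],[[0,0,0],0]]'
```

```text
time_s: 7.2
ee_pos: [439.9, -344.3, 9.7]
tcp_rot: [[0.183, 0.001, -0.983], [0.983, -0.001, 0.183], [-0.0, -1.0, -0.001]]
force: [0.5, -0.2, -1.3]
finger_gap: 0.577
```

```bash
python3 -m handwheel '[[[0,0.2,0],0],[[0,0.15,0],0],[[0,0.1,0],0],[[0,0.05,0],0],[[0,0,0],0],[[0,0,0],0]]'
```

```text
time_s: 7.8
ee_pos: [439.7, -344.0, 4.3]
tcp_rot: [[0.183, -0.0, -0.983], [0.983, 0.0, 0.183], [0.0, -1.0, 0.0]]
force: [-0.2, -0.6, -1.0]
finger_gap: 0.573
```

```bash
python3 -m handwheel '[[[0,0.06,0],0],[[0,0,0],0],[[0,0,0],0]]'
```

```text
time_s: 8.1
ee_pos: [439.8, -344.1, 4.2]
tcp_rot: [[0.183, 0.0, -0.983], [0.983, -0.0, 0.183], [-0.0, -1.0, -0.0]]
force: [-3.2, 1.3, 11.2]
finger_gap: 0.573
```

Contact: the force on the tool is now +11 N upward. I'll open the fingers, then rise.

```bash
python3 -m handwheel '[[[0,0,0],0],[[0,0,0],0],[[0,0,0],0],[[0,0,0],0],[[0,0,0],0]]' 8.0; python3 -m handwheel '[[[0,-1,0],0],[[0,-3,0],0],[[0,-4,0],0],[[0,-4,0],0],[[0,-4,0],0],[[0,-4,0],0],[[0,0,0],0],[[0,0,0],0]]';  python3 - <<'E'
from w import *
s,c,X,W,ok=wristcloud(); cv2.imwrite("pics/w5.png",c["img"][...,::-1])
m=masks(c["img"]); 
T=W[m["red"]&ok]; T=T[abs(T[:,2]-21)<6]; T=T[T[:,1]<-240]; print(rect(T),np.percentile(T[:,2],[5,50,95]))
c=snap("s5","scene"); P,ok=cloud(c); m=masks(c["img"])
T=P[m["red"]&ok]; T=T[(abs(T[:,2]-21)<6)&(T[:,1]<-240)]; print(rect(T),np.percentile(T[:,2],[5,50,95]))
T=P[m["pale"]&ok]; T=T[(abs(T[:,2]-34)<5)&(T[:,1]<0)&(T[:,0]>300)]; print("spacer",len(T),rect(T))
E
```

```text
time_s: 8.6
ee_pos: [439.7, -344.1, 3.6]
tcp_rot: [[0.183, -0.0, -0.983], [0.983, 0.0, 0.183], [0.0, -1.0, 0.0]]
force: [-0.5, -0.6, 0.8]
finger_gap: 0.935
time_s: 9.4
ee_pos: [439.9, -344.2, 205.0]
tcp_rot: [[0.183, 0.002, -0.983], [0.983, -0.002, 0.183], [-0.001, -1.0, -0.002]]
force: [0.0, 0.3, -1.0]
finger_gap: 0.939
(array([ 438.5, -344. ]), 167.4, 48.8, np.float64(-0.184)) [20.44991388 21.66047669 22.85711852]
(array([ 438.5, -343.6]), 171.9, 49.6, np.float64(-0.177)) [19.44036387 21.19199334 22.88800488]
spacer 996 (array([548.6, -98.8]), 120.8, 50.7, np.float64(-0.064))
```

View pics/s5.png

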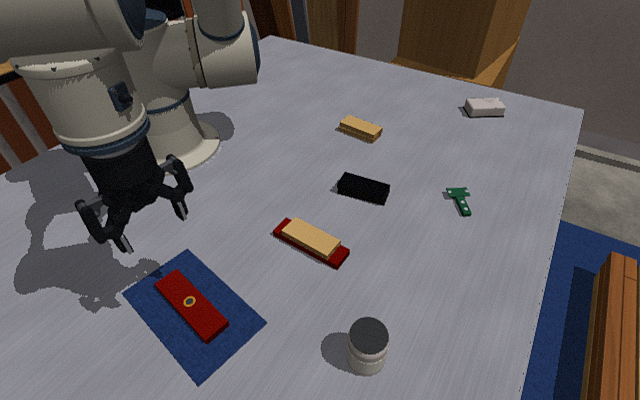

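View pics/w5.png

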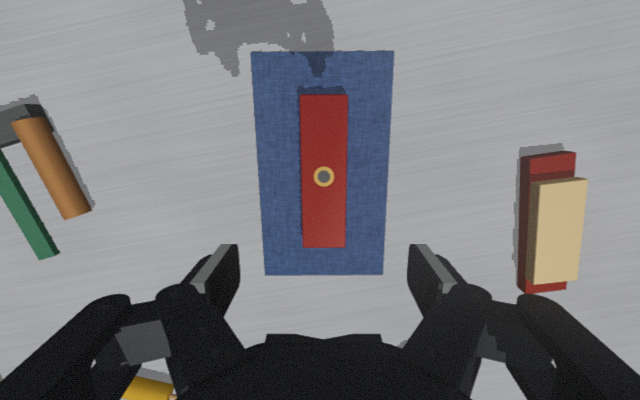

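The top front lies centred on the mat in the scene view at (190,302), about 1.5 mm and 0.005 rad off. Next I'll move over the spacer, at about (548.6,-98.8).

```bash
python3 -m handwheel '[[[2,0,-0.5],0],[[4,0,-0.95],0],[[4,0,-0.95],0],[[4,0,-0.95],0],[[4,0,-0.95],0],[[4,0,-0.95],0],[[2.5,0,-0.6],0],[[1.6,0,-0.35],0],[[0,0,0],-0.062],[[0,0,0],-0.062],[[0,0,0],0],[[0,0,0],0]]' 8.5;  python3 - <<'E'
from w import *
s,c,X,W,ok=wristcloud(); cv2.imwrite("pics/w6.png",c["img"][...,::-1])
m=masks(c["img"]); 
T=W[m["pale"]&ok]; T=T[abs(T[:,2]-34)<5]; print(rect(T),np.percentile(T[:,2],[5,50,95])); print(s["ee_pos"],np.arctan2(s["tcp_rot"][1,0],s["tcp_rot"][0,0])-np.pi/2)
T=W[m["red"]&ok]; T=T[abs(T[:,2]-18)<6]; print(rect(T))
E
```

```text
time_s: 10.7
ee_pos: [548.1, -99.1, 203.2]
tcp_rot: [[0.062, -0.001, -0.998], [0.998, 0.0, 0.062], [0.0, -1.0, 0.001]]
force: [-0.5, -0.2, 0.4]
finger_gap: 0.996
(array([548.2, -98.9]), 119.1, 49.5, np.float64(-0.057)) [33.48414148 34.66985896 35.85648028]
[548.05107259 -99.13892599 203.16605606] -0.062248359706846834
(array([ 494.3, -216.4]), 358.3, 173.6, np.float64(1.164))
```

View pics/w6.png

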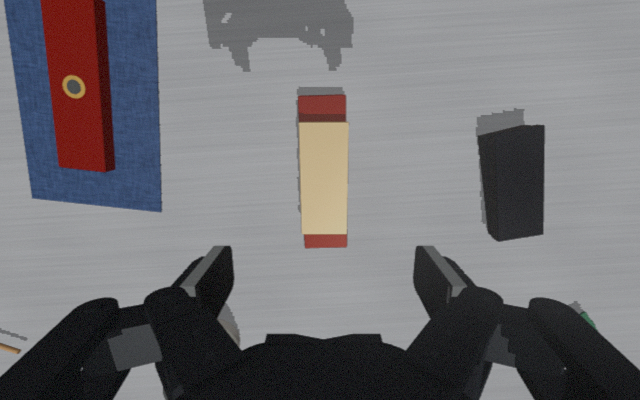

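The spacer is centred under the jaws at (323,178). I'll descend to TCP z≈19 and grip.

```bash
python3 -m handwheel '[[[0,2.5,0],0],[[0,4,0],0],[[0,4,0],0],[[0,4,0],0],[[0,2.5,0],0],[[0,1,0],0],[[0,0.4,0],0],[[0,0,0],0],[[0,0,0],0]]'; python3 -m handwheel '[[[0,0,0],0],[[0,0,0],0],[[0,0,0],0],[[0,0,0],0],[[0,0,0],0],[[0,0,0],0],[[0,0,0],0],[[0,0,0],0]]' 4.0 40;  python3 -m handwheel '[[[0,-0.5,0],0],[[0,-1,0],0],[[0,-1.5,0],0],[[0,-1.5,0],0],[[0,0,0],0],[[0,0,0],0]]';  python3 - <<'E'
from w import *
c=snap("s7","scene"); cv2.imwrite("pics/s7c.png",cv2.resize(c["img"][180:290,230:400,::-1],None,fx=4,fy=4))
s,c,X,W,ok=wristcloud(); cv2.imwrite("pics/w7.png",c["img"][...,::-1])
E
```

```text
time_s: 11.65
ee_pos: [549.2, -99.0, 20.9]
tcp_rot: [[0.06, 0.002, -0.998], [0.998, -0.001, 0.06], [-0.0, -1.0, -0.002]]
force: [-0.8, 0.1, 0.3]
finger_gap: 0.991
time_s: 12.45
ee_pos: [548.7, -98.9, 20.5]
tcp_rot: [[0.06, 0.001, -0.998], [0.998, -0.0, 0.06], [-0.0, -1.0, -0.001]]
force: [-1.6, 0.5, 10.9]
finger_gap: 0.57
time_s: 13.05
ee_pos: [548.6, -98.8, 65.1]
tcp_rot: [[0.06, 0.001, -0.998], [0.998, -0.0, 0.06], [-0.0, -1.0, -0.001]]
force: [0.1, 0.1, -1.1]
finger_gap: 0.572
```

View pics/s7c.png

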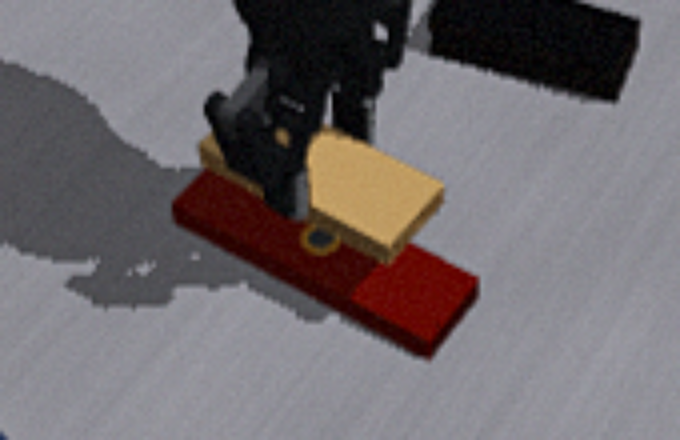

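View pics/w7.png

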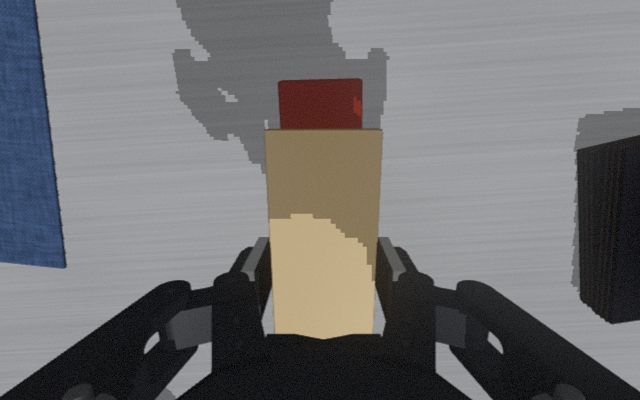

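The spacer is gripped alone and level; the lower front stayed put. I'll carry it to the pile.

```bash
python3 -m handwheel '[[[0,-3,0],0],[[0,-3,0],0],[[2,0,0.63],0],[[3.5,0,1.1],0],[[4.3,0,1.345],0],[[4.3,0,1.345],0],[[4.3,0,1.345],0],[[4.3,0,1.345],0],[[4.3,0,1.345],0],[[4.3,0,1.345],0],[[4.3,0,1.345],0],[[4.3,0,1.345],0],[[2.4,0,0.75],0],[[1.2,0,0.36],0],[[0,0,0],0.036],[[0,0,0],0],[[0,0,0],0]]';  python3 - <<'E'
from w import *
s,c,X,W,ok=wristcloud(); cv2.imwrite("pics/w8.png",c["img"][...,::-1])
m=masks(c["img"])["pale"]&ok; T=W[m]; z=T[:,2]-s["ee_pos"][2]
A=T[(z>5)&(z<20)]; print("held",len(A),rect(A),np.percentile(A[:,2]-s["ee_pos"][2],[5,50,95]))
B=T[abs(T[:,2]-32)<5]; print("pile",len(B),len(B)>10 and rect(B))
print(s["ee_pos"],np.arctan2(s["tcp_rot"][1,0],s["tcp_rot"][0,0])-np.pi/2)
c=snap("s8","scene"); cv2.imwrite("pics/s8c.png",cv2.resize(c["img"][60:190,270:450,::-1],None,fx=4,fy=4))
P,ok=cloud(c); T=P[masks(c["img"])["pale"]&ok]; B=T[(abs(T[:,2]-32)<5)&(T[:,1]<500)];print("pile scene",len(B),len(B)>10 and rect(B))
E
```

```text
time_s: 14.85
ee_pos: [438.7, 342.8, 124.3]
tcp_rot: [[0.095, -0.001, -0.995], [0.995, -0.001, 0.095], [-0.001, -1.0, 0.001]]
force: [-0.1, -0.5, -0.4]
finger_gap: 0.57
held 21904 (array([430.1, 343.6]), 103.3, 49.7, np.float64(-0.092)) [13.1810505  14.12148528 15.09051716]
pile 332 (array([380.3, 348.5]), 49.1, 4.4, np.float64(1.476))
[438.70120455 342.840296   124.33364035] -0.09554752411004919
pile scene 219 (array([439.2, 343. ]), 118.4, 52.0, np.float64(-0.103))
```

View pics/s8c.png

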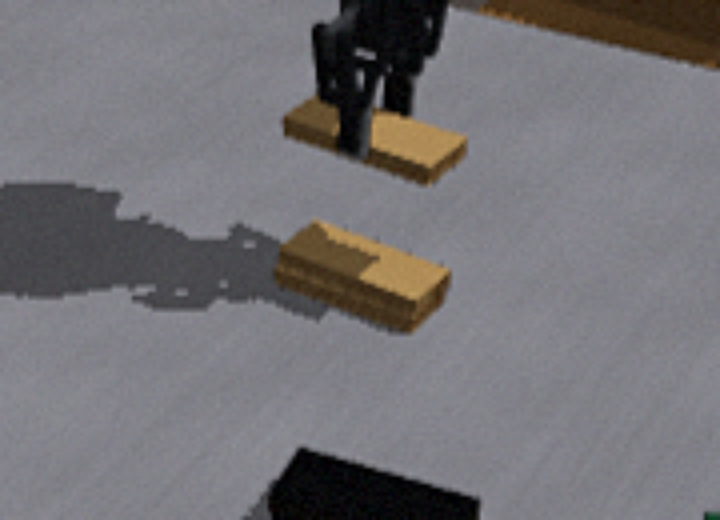

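View pics/w8.png

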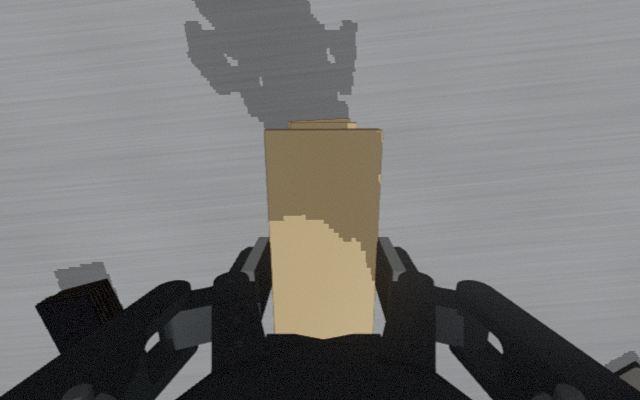

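The held plate is lined up with the pile within about 1 mm and 0.01 rad. I'll lower it in stages.

```bash
python3 -m handwheel '[[[0,2,0],0],[[0,3,0],0],[[0,2,0],0],[[0,0.9,0],0],[[0,0.4,0],0],[[0,0.2,0],0],[[0,0,0],0],[[0,0,0],0]]'; python3 -m handwheel '[[[0,0.1,0],0],[[0,0.1,0],0],[[0,0.05,0],0],[[0,0,0],0],[[0,0,0],0]]'
```

```text
time_s: 15.75
ee_pos: [439.0, 343.8, 40.4]
tcp_rot: [[0.096, 0.001, -0.995], [0.995, 0.001, 0.096], [0.001, -1.0, -0.001]]
force: [-0.3, 0.3, 0.2]
finger_gap: 0.569
time_s: 16.25
ee_pos: [438.6, 343.6, 37.2]
tcp_rot: [[0.096, 0.0, -0.995], [0.995, -0.0, 0.096], [-0.0, -1.0, -0.0]]
force: [-0.0, 0.1, 0.0]
finger_gap: 0.572
```

```bash
python3 -m handwheel '[[[0,0.1,0],0],[[0,0.07,0],0],[[0,0,0],0],[[0,0,0],0]]'; python3 -m handwheel '[[[0,0.06,0],0],[[0,0,0],0],[[0,0,0],0]]'
```

```text
time_s: 16.65
ee_pos: [438.6, 343.6, 35.4]
tcp_rot: [[0.096, -0.0, -0.995], [0.995, -0.0, 0.096], [-0.0, -1.0, 0.0]]
force: [-0.8, 0.0, -0.9]
finger_gap: 0.574
time_s: 16.95
ee_pos: [438.6, 343.5, 34.8]
tcp_rot: [[0.096, -0.0, -0.995], [0.995, -0.0, 0.096], [-0.0, -1.0, 0.0]]
force: [-0.5, -0.2, 0.1]
finger_gap: 0.574
```

```bash
python3 -m handwheel '[[[0,0.05,0],0],[[0,0,0],0],[[0,0,0],0]]'
```

```text
time_s: 17.25
ee_pos: [438.7, 343.6, 34.5]
tcp_rot: [[0.096, 0.0, -0.995], [0.995, 0.0, 0.096], [0.0, -1.0, -0.0]]
force: [-1.5, -0.4, 4.3]
finger_gap: 0.574
```

Contact at 4 N. I'll release and rise.

```bash
python3 -m handwheel '[[[0,0,0],0],[[0,0,0],0],[[0,0,0],0],[[0,0,0],0],[[0,0,0],0]]' 8.0; python3 -m handwheel '[[[0,-0.5,0],0],[[0,-2,0],0],[[0,-4,0],0],[[0,-4,0],0],[[0,-4,0],0],[[0,-3,0],0],[[0,0,0],0],[[0,0,0],0],[[0,0,0],0]]';  python3 - <<'E'
from w import *
s,c,X,W,ok=wristcloud(); cv2.imwrite("pics/w9.png",c["img"][...,::-1])
T=W[masks(c["img"])["pale"]&ok]; A=T[abs(T[:,2]-48)<5]; print("wrist spacer",rect(A),np.percentile(A[:,2],[5,50,95]))
c=snap("s9","scene"); cv2.imwrite("pics/s9c.png",cv2.resize(c["img"][60:190,270:450,::-1],None,fx=4,fy=4))
P,ok=cloud(c); m=masks(c["img"]); T=P[m["pale"]&ok]; A=T[(abs(T[:,2]-48)<5)&(T[:,1]<500)&(T[:,0]>200)];print("scene spacer",rect(A),np.percentile(A[:,2],[5,50,95]))
T=P[m["red"]&ok]; T=T[(abs(T[:,2]-21)<6)&(T[:,1]<-240)]; print("front",rect(T)); print(s["ee_pos"])
E
```

```text
time_s: 17.75
ee_pos: [438.6, 343.6, 34.3]
tcp_rot: [[0.096, -0.0, -0.995], [0.995, -0.0, 0.096], [-0.0, -1.0, 0.0]]
force: [0.7, -0.2, -0.2]
finger_gap: 0.936
time_s: 18.65
ee_pos: [438.1, 343.2, 208.5]
tcp_rot: [[0.096, -0.001, -0.995], [0.995, -0.001, 0.096], [-0.001, -1.0, 0.001]]
force: [0.2, -0.5, 0.1]
finger_gap: 0.935
wrist spacer (array([438.3, 343.4]), 119.3, 49.4, np.float64(-0.097)) [47.52439523 48.67441076 49.83760484]
scene spacer (array([439. , 342.7]), 122.3, 50.7, np.float64(-0.091)) [46.300269   48.28069281 49.83201744]
front (array([ 439.1, -343.4]), 170.5, 49.4, np.float64(-0.183))
[438.11332558 343.18935327 208.51758602]
```

View pics/s9c.png

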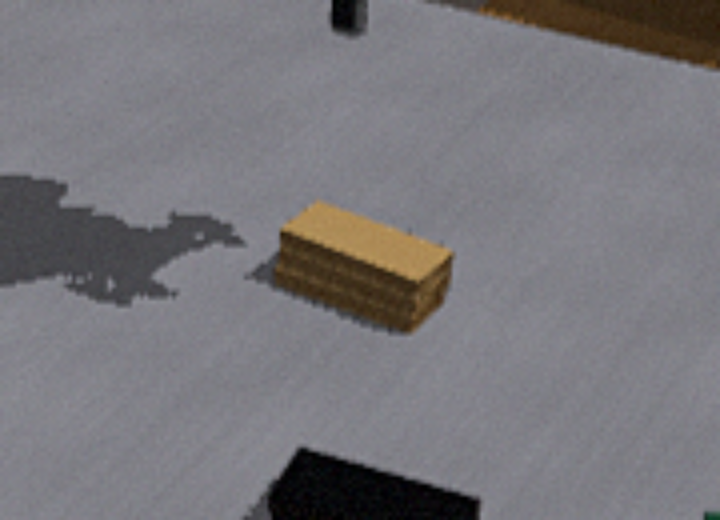

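View pics/w9.png

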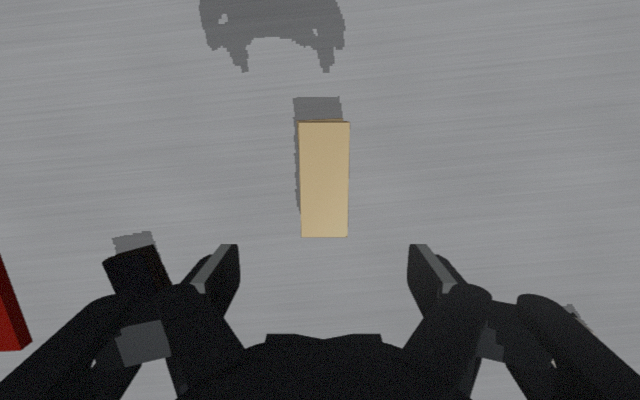

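The three plates are squarely stacked: in the wrist view the spacer is at (324,180), and the pile hasn't moved. The gripper is clear, so I'm handing in.

```bash
python3 -c "
from rig import bot; print(bot.job_done())"
```

```text
the job is handed in; nothing more can be done
None
```

I laid the top front on the mat and set the spacer on the pile, then handed the job in at about 18.8 s of the 64 s allowed. The hand-in gives no verdict.

- **Top front:** it lies face up, about 1 mm and 0.01 rad off the mat's centre and direction. I lowered it to contact (about 11 N) before releasing it.
- **Spacer:** it sits on the pile with its top at about 48 mm. It is within about 1 mm and 0.01 rad of where I first measured the pile. I lowered it to contact (about 4 N) before releasing it.
- **Pile:** in the last pictures it looks square and in its original place. With the spacer on top, I judged this by eye rather than measuring it.

The wrist and scene cameras agreed to about 1 mm, no check failed, and the gripper ended clear at 208 mm height.

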